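# Fit an antenna hub collar on the flat of a positioner shaft and hold it home

### The job

Pinch the bare shaft of the antenna positioner across its flat and turn it until the flat faces the orange arrow on the housing. Then pick up the aluminium collar with the orange set screw, slide it over the shaft with its screw on the flat, and press it down against the brass spring washer until it is fully home; finish while still gripping it and holding it down there, so that the set screw can be tightened. Leave the other things on the bench where they are.

Things in the scene. Friction and masses are not known exactly. Their poses are not given: they have to be found in the camera images.
- drive_mark (a point): Orange arrow painted on top of the fixed positioner housing (white box, 140 x 120 mm over its foot, top 60 mm above the table). This point is the arrow's middle, 45 mm from the shaft axis, 61 mm above the table. Axes are the housing's: z up, -x points from the shaft axis through the arrow (outwards), so the shaft axis is at +45 mm along x from this point.
- shaft (a joint): Angle of the upright steel D-shaft about the vertical, rad, counter-clockwise positive seen from above. 0: the flat faces the arrow; at value q the flat faces the arrow's direction turned by +q. It starts between about 0.6 and 2.2, turns stiffly (0.06 N m friction), stays where it is left, and has stops at -3.14 and 3.14.
- shaft_flat (a point): Middle of the shaft's flat (marked blue), 96 mm above the table. Shaft 20 mm in diameter; one flat 3.5 mm deep along its whole length, 6.5 mm from the axis: fingers closed squarely on the flat read 16.5 mm instead of 20, and nearly square they pull it square. The bare shaft stands from 72 mm (top of the washer) to 118 mm above the table. Its -x axis points out of the flat, z up.
- shaft_tip (a point): Centre of the top end of the shaft, on its axis, 118 mm above the table; the top 3 mm are chamfered by about 2.4 mm. A short blue bar painted on it lies on the flat's side.
- washer_top (a point): Centre of the top face of the brass spring washer around the foot of the shaft, 34 mm in diameter, 72 mm above the table when free. It sits on a boss 48 mm in diameter whose top is 66 mm above the table.
- washer (a joint): How far the spring washer is pressed down, m: 0 free, 0.005 fully pressed (top 67 mm above the table, a hard stop). Stiffness about 1.6 N/mm with 1.6 N preload: about 9.6 N at full travel. The collar's own weight (about 1.2 N) barely moves it.
- collar_mid (a point): Centre (half-way up) of the loose aluminium collar standing on the table: 44 mm outside diameter, 34 mm tall, about 0.12 kg. Its through bore is D-shaped: 21.8 mm diameter with an inner flat 7.4 mm from the axis on the -x side, behind the screw, so it goes over the shaft only with its screw on the shaft's flat (0.9 mm clearance each side, some 6 degrees of play). Axes: z up, -x to the screw.
- collar_screw (a point): The orange set screw on the collar's outer wall, half-way up, 22 mm from the axis on its -x side, flush to 1 mm; a short orange tick on the collar's top rim is above it.
- collar_foot (a point): Centre of the collar's underside, 17 mm below collar_mid.
- spare_collar: Bystander: dark steel plain ring, 42 mm in diameter, 24 mm tall, standing on the table. Origin at the centre of its underside. It and the collar may have swapped places.
- adapter: Bystander: steel coaxial adapter standing upright, 21 mm in diameter, 42 mm tall, origin under its centre.
- dust_cap: Bystander: red cap, 24 mm in diameter, 18 mm tall, origin under its centre.
- screwdriver: Bystander: orange screwdriver, 180 mm long, lying; origin at mid-length on the table.
- mouse: Bystander: black computer mouse 105 x 62 x 30 mm, origin under its centre.
- hex_key: Bystander: L-shaped dark hex key, 90 x 26 mm, 8 mm thick, lying; origin under the middle of its long leg.
- cal_block: Bystander: blue block 50 x 50 x 22 mm with a brass socket on top (34 mm in all), origin under its centre.
Mind the look-alikes: they are no part of the job. What is meant by the part that bears collar_mid is not pink or red, and is the smaller of those in its own colour.

How it is judged:
By the outcome, as a careful person would: the job done as asked, in the order asked, and still so for the second after the job is handed in, while the arm keeps its last pose, push and grip.
It also fails if it takes over 64 s, if anything falls off the work surface, if the arm or the gripper's body presses on something with over 40 N, if the wrist force passes 120 N, or if a joint passes its speed limit or range.

### The arm

A 7-joint arm with a two-finger parallel gripper is mounted at the origin on the work surface. World frame = base frame: x ahead of the robot, y to its left, z up, the work surface at z = 0. Lengths are in m, angles in rad, forces in N, time in s.
With the tool pointing down it reaches from about 0.4 to 0.85 m from the base axis. Payload 6.9 kg.
Tool frame: the origin (TCP) lies midway between the tips of the shut fingers; the grasp point (between the pads) lies behind it (ctrl.pinch_z is the z of the grasp point in the tool frame, in m); z points along the fingers, y is the line along which they close (so a half turn about z gives the same grasp; the last joint's range is limited). The gripper opens to 85 mm and grips with 20 to 120 N. Pads are 22 mm wide; open, the fingers measure 114 mm over their backs; the gripper's body (76 mm by 85 mm) begins 54 mm behind the grasp point. The pads swing forward as they close: fully open they stand 13 mm farther back than shut.
Start: joints at [-1.077, 0.507, -0.238, 1.5, 0.126, 1.149, -0.155], TCP at [0.236, 0.579, 0.231] pointing down, gripper open.
Joint ranges: [-3.08, 3.08], [-0.24, 2.05], [-1.43, 1.35], [0, 2.5], [-1.52, 4.66], [0.17, 1.96], [-2.89, 2.89]. Speed limits (rad/s): [2.39, 2.39, 3.14, 3.14, 3.14, 3.14, 3.14].

### API

Orientations are given as a unit quaternion [w, x, y, z].
In Python, from station import ctrl, get_state, vision, ticket, models gives the robot as it stands. Calls block until the motion is done:
- ctrl.movep(position, orientation): joint-space move of the TCP to a pose.
- ctrl.movel(position, frame=None, max_speed=0.15): straight line of the TCP; frame=None keeps the orientation; max_speed is the mean speed in m/s.
- ctrl.set_joints(angles): joint-space move.
- ctrl.ungrasp() and ctrl.close_gripper(force=None): open the fingers fully, or close them until they stop; force is the grip in N (None keeps the last).
- ctrl.pause(seconds).
- ctrl.ik(position, orientation): joint angles nearest the present ones, or None.
- get_state(): the state.
- vision.grab_frame(name): name is "scene" or "top"; returns (picture, depth): 384x512x3 uint8, blue, green, red; 384x512 float32, m along the optical axis (not along the pixel's ray), 0 where there is no reading.
- vision.camera_info(name): a dict with "mtx" (3x3 intrinsics, pixels), "dist_coeffs" ([k1, k2, p1, p2, k3] as OpenCV has them; the pictures are not rectified), "R" (3x3) and "t" (3): a world point X has camera coordinates R X + t. Camera axes: x right, y down, z forward; pixel columns grow to the right and rows downward; lengths in m; the calibration is good to about 2 mm. A picture is of the moment at which its call begins. camera_info takes no time and is no camera call.
A pose or a line that the arm cannot do raises ctrl.Unreachable and nothing moves.
- ticket.close_job(): hands the job in; it is judged then, once.
Trained networks look in the newest picture that a camera, given by its name, has taken for a name from the list of things; names that differ only in an ending like _2 or _b are one class to them, and where a whole thing is asked for, a point or a joint stands for the part that bears it (a point fixed in the world has none). Each returns a list of dicts, best first, with "p" (0 to 1); they miss things now and then, are a little off and sometimes report something else, mostly with a low value. They report only what shows in the picture. A call takes as long as a camera call. They do not tell look-alikes from the thing itself.
- models.recognise(camera, target): "point" ([column, row] in pixels, amid what is visible of it).
- models.masks_of(camera, target): "mask" (384x512 bool, what is visible of it) and "point" ([column, row] in pixels, amid what is visible of it).
The state is a dict: "time": time; "qpos": joint angles; "qd": joint speeds; "tau": joint torques, N m; "tcp_pos": TCP position; "eef_rot": TCP orientation; "contact_force": force on the tool from outside, world axes, zero at the start; "wrist_torque": the same for the moment, N m; "width": finger opening in m; "gripper_force": force on a finger pad.
Only numpy, scipy, OpenCV 4.12 (cv2) and the standard library are available. Lean on these libraries where they do the work, as an engineer would, in place of code of your own. Each camera call takes 0.05 s, during which the arm holds its last target. There are 200 camera calls.

## Working session

There is one attempt and no reset: what is moved stays moved. The work goes in short steps, each a Python script; the robot and the scene stay as the last script left them, time stands still between calls to the robot, and variables do not carry over. Pictures are saved under pics/ and viewed, at most 10 in all, crops included, and the job is handed in when it is done.

```bash
ls; mkdir -p pics; cat > h.py <<'E'
import numpy as np, cv2
from station import ctrl, get_state, vision, ticket, models
def proj(cam,P):
    c=vision.camera_info(cam); P=np.atleast_2d(np.array(P,float))
    r,_=cv2.Rodrigues(np.array(c["R"]))
    return cv2.projectPoints(P,r,np.array(c["t"],float),np.array(c["mtx"],float),np.array(c["dist_coeffs"],float))[0].reshape(-1,2)
def ray(cam,uv):
    c=vision.camera_info(cam); R=np.array(c["R"]);t=np.array(c["t"])
    n=cv2.undistortPoints(np.array(uv,float).reshape(-1,1,2),np.array(c["mtx"],float),np.array(c["dist_coeffs"],float)).reshape(-1,2)
    return -R.T@t, np.c_[n,np.ones(len(n))]@R, n   # rays with unit optical depth
def at_z(cam,uv,z):
    o,d,_=ray(cam,uv); return o+d*((z-o[2])/d[:,2])[:,None]
def at_depth(cam,uv,dep):
    o,d,_=ray(cam,uv); return o+d*np.asarray(dep).reshape(-1,1)
def tri(obs):
    A=np.zeros((3,3));b=np.zeros(3)
    for cam_o,d in obs:
        d=d/np.linalg.norm(d);M=np.eye(3)-np.outer(d,d);A+=M;b+=M@cam_o
    return np.linalg.solve(A,b)
def q_down(yaw):
    # tool z down; tool x axis at angle yaw in world; tool y = z x x
    from scipy.spatial.transform import Rotation as Ro
    x=np.array([np.cos(yaw),np.sin(yaw),0]);z=np.array([0,0,-1.]);y=np.cross(z,x)
    q=Ro.from_matrix(np.c_[x,y,z]).as_quat(); return [q[3],q[0],q[1],q[2]]
E
python3 - <<'E'
from h import *
s=get_state();print({k:np.round(v,3) for k,v in s.items()},ctrl.pinch_z)
for cam in ["scene","top"]:
    p,d=vision.grab_frame(cam);cv2.imwrite(f"pics/{cam}0.png",cv2.resize(p,(800,600),interpolation=cv2.INTER_CUBIC));np.save(f"{cam}0.npy",d)
    c=vision.camera_info(cam);print(cam,np.round(-np.array(c["R"]).T@c["t"],3),np.round(c["mtx"],1).tolist(),np.round(c["R"],2).tolist())
    for t in ["shaft_tip","shaft_flat","drive_mark","washer_top","collar_mid","collar_screw","spare_collar","adapter","dust_cap","mouse","cal_block","screwdriver","hex_key"]:
        for r in models.recognise(cam,t)[:4]:
            u=np.array(r["point"]);dd=d[int(u[1]),int(u[0])]
            print(t,round(r["p"],2),np.round(u,1),np.round(at_depth(cam,[u],[dd])[0],3) if dd>0 else None)
E
```

```text
pics
{'time': np.float64(0.0), 'qpos': array([-1.077,  0.508, -0.238,  1.501,  0.126,  1.149, -0.155]), 'qd': array([-0.   ,  0.001, -0.   , -0.001,  0.001, -0.001,  0.002]), 'tau': array([-0.0000e+00, -6.2060e+01, -2.1870e+00, -2.4966e+01,  1.3000e-02,
        1.2000e-02, -0.0000e+00]), 'tcp_pos': array([0.236, 0.578, 0.23 ]), 'eef_rot': array([-0.   ,  0.193,  0.981, -0.001]), 'contact_force': array([ 0.098, -0.657, -0.442]), 'wrist_torque': array([0.032, 0.007, 0.048]), 'gripper_force': np.float64(0.0), 'width': np.float64(0.085)} -0.0187
scene [ 1.075 -0.359  0.964] [[389.9, 0.0, 257.5], [0.0, 389.9, 191.7], [0.0, 0.0, 1.0]] [[0.56, 0.83, 0.0], [0.66, -0.45, -0.6], [-0.49, 0.34, -0.8]]
shaft_flat 0.64 [289.  181.8] [0.579 0.088 0.116]
drive_mark 0.65 [285.7 197.3] [0.586 0.076 0.06 ]
washer_top 0.42 [214.8 276.5] [ 0.667 -0.211  0.027]
washer_top 0.41 [282.3 189.3] [0.561 0.082 0.067]
collar_mid 0.84 [150.6 237.7] [ 0.456 -0.299  0.009]
collar_mid 0.82 [168.  262.5] [ 0.552 -0.293  0.008]
collar_mid 0.82 [141.7 209.1] [ 0.355 -0.28   0.014]
collar_mid 0.79 [120.  233.2] [ 0.41  -
[... 1062 characters left out ...]
.84 [349.6 196.6] [ 0.57  -0.308 -0.002]
collar_screw 0.62 [349.4 229.5] [ 0.461 -0.306  0.004]
collar_screw 0.61 [340.2 265. ] [ 0.349 -0.267  0.045]
collar_screw 0.47 [372.4 253.2] [ 0.387 -0.381  0.001]
adapter 0.41 [320.  168.4] [ 0.655 -0.203  0.041]
dust_cap 0.63 [292.5 167.4] [ 0.661 -0.116  0.017]
dust_cap 0.5 [243.7 142.8] [0.738 0.048 0.026]
dust_cap 0.27 [348.  232.9] [ 0.45  -0.302  0.   ]
mouse 0.62 [146.6 236.9] [0.419 0.351 0.033]
cal_block 0.75 [159.6 159.4] [0.676 0.326 0.025]
screwdriver 0.71 [244.9 143.1] [0.737 0.044 0.027]
screwdriver 0.41 [321.1 169.7] [ 0.651 -0.206  0.043]
hex_key 0.59 [355.5 165.6] [ 0.675 -0.328 -0.   ]
hex_key 0.17 [226.8 192.1] [0.562 0.089 0.118]
```

View pics/scene0.png

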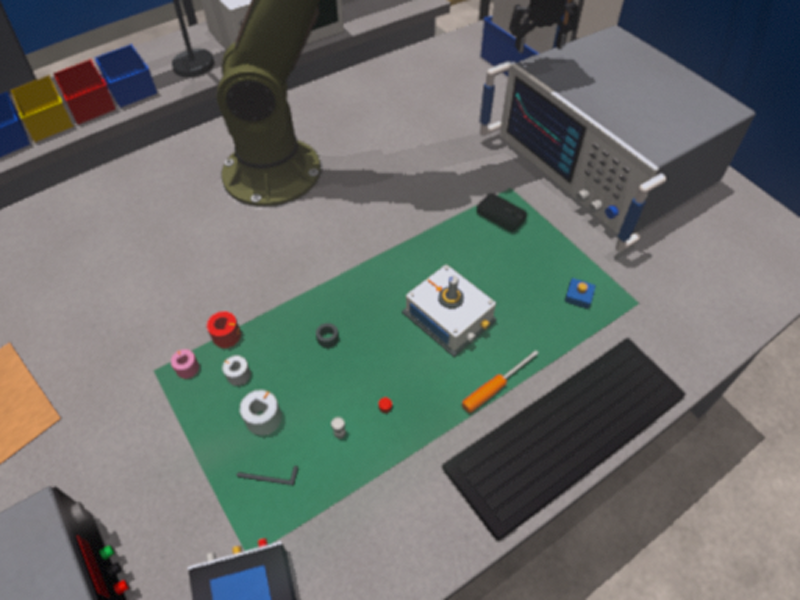

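View pics/top0.png

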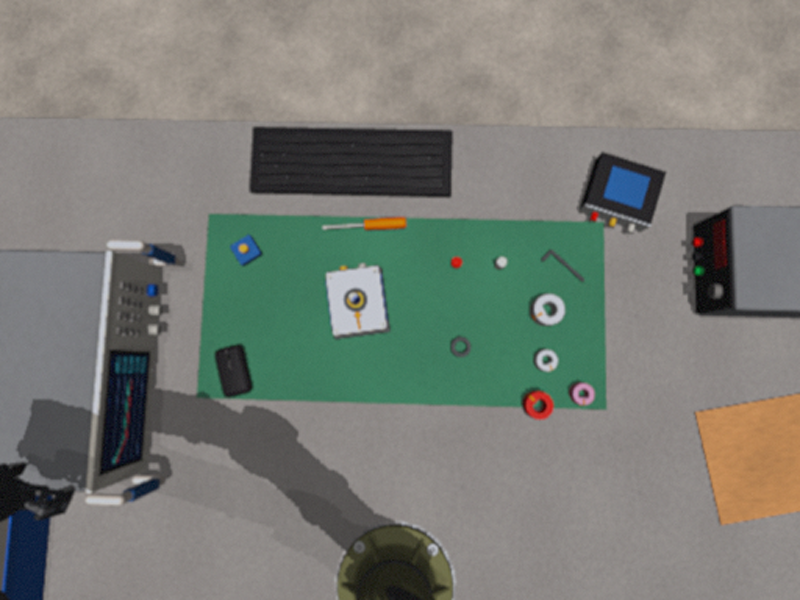

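The task collar is the small white one at about (235,370) in scene and (547,360) in top. The big white one and the pink and red ones are look-alikes. The housing sits at about (357,300) in top, with its arrow towards the robot. Next I'll measure it.

```bash
cat > m.py <<'E'
from h import *
fr={}
for cam in ["top","scene"]:
    ims=[vision.grab_frame(cam) for _ in range(4)]
    fr[cam]=(np.mean([i[0] for i in ims],0).astype(np.uint8),np.median([i[1] for i in ims],0))
    im=fr[cam][0];hsv=cv2.cvtColor(im,cv2.COLOR_BGR2HSV);H,S,V=[hsv[...,i].astype(int) for i in range(3)]
    vv,uu=np.mgrid[:384,:512]
    def near(P,r): 
        c=proj(cam,P)[0];return (uu-c[0])**2+(vv-c[1])**2<r*r
    ora=(H>5)&(H<25)&(S>90)&(V>90); blue=(H>95)&(H<130)&(S>70)&(V>60)
    # collar
    white=(S<60)&(V>110)
    nc=near([.455,-.30,.034],14); ns=near([.565,.09,.1],30)
    def pts(m,z): 
        uv=np.c_[uu[m],vv[m]].astype(float); return uv,at_z(cam,uv,z)
    mk=[r for r in models.masks_of(cam,"collar_mid")]
    for r in mk: print(cam,"mask",round(r["p"],2),np.round(r["point"],1),r["mask"].sum())
    uv,P=pts(ora&nc,.034);print(cam,"tick px",len(uv),np.round(P.mean(0),4) if len(uv) else '',uv.tolist()[:12])
    fg=((H<40)|(H>90)|(S<60))&nc; uv,P=pts(fg,.034);print(cam,"collar fg",len(uv),uv.mean(0),P.mean(0).round(4),P.min(0).round(3),P.max(0).round(3))
    uv,P=pts(ora&ns,.061);print(cam,"arrow",len(uv),P.mean(0).round(4));
    hw=(cv2.morphologyEx(((S<50)&(V>120)&ns).astype(np.uint8),cv2.MORPH_CLOSE,np.ones((9,9))))>0
    cs,_=cv2.findContours(hw.astype(np.uint8),cv2.RETR_EXTERNAL,cv2.CHAIN_APPROX_NONE)
    c=max(cs,key=cv2.contourArea).reshape(-1,2); P=at_z(cam,c,.06)[:,:2]
    print(cam,"housing",cv2.minAreaRect((P*1000).astype(np.float32)))
    uv,P=pts(blue&near([.565,.09,.11],14),.118);print(cam,"blue",len(uv),uv.tolist(),P.mean(0).round(4))
a=fr["top"][0];b=fr["scene"][0]
def crop(cam,P,r):
    c=proj(cam,P)[0].round().astype(int);x=fr[cam][0][c[1]-r:c[1]+r,c[0]-r:c[0]+r];print(cam,c-r,"origin, scale",400/(2*r))
    return cv2.resize(x,(400,300) if 0 else (300,300),interpolation=cv2.INTER_NEAREST)
cv2.imwrite("pics/crop1.png",np.vstack([np.hstack([crop(k,[.565,.09,.09],22),crop(k,[.455,-.30,.02],15)]) for k in ["top","scene"]]))
E
python3 m.py
```

```text
top mask 0.74 [371.2 252.3] 195
top mask 0.69 [342.8 259.6] 278
top mask 0.59 [356.2 199.2] 306
top mask 0.44 [348.4 231.9] 137Traceback (most recent call last):
  File "m.py", line 18, in <module>
    uv,P=pts(ora&nc,.034);print(cam,"tick px",len(uv),np.round(P.mean(0),4) if len(uv) else '',uv.tolist()[:12])
         ~~~^^^^^^^^^^^^^
  File "m.py", line 15, in pts
    uv=np.c_[uu[m],vv[m]].astype(float); return uv,at_z(cam,uv,z)
                                                   ~~~~^^^^^^^^^^
  File "h.py", line 12, in at_z
    o,d,_=ray(cam,uv); return o+d*((z-o[2])/d[:,2])[:,None]
          ~~~^^^^^^^^
  File "h.py", line 9, in ray
    n=cv2.undistortPoints(np.array(uv,float).reshape(-1,1,2),np.array(c["mtx"],float),np.array(c["dist_coeffs"],float)).reshape(-1,2)
      ~~~~~~~~~~~~~~~~~~~^^^^^^^^^^^^^^^^^^^^^^^^^^^^^^^^^^^^^^^^^^^^^^^^^^^^^^^^^^^^^^^^^^^^^^^^^^^^^^^^^^^^^^^^^^^^^^
cv2.error: OpenCV(4.12.0) /io/opencv/modules/calib3d/src/undistort.dispatch.cpp:347: error: (-215:Assertion failed) CV_IS_MAT(_src) && CV_IS_MAT(_dst) && (_src->rows == 1 || _src->cols == 1) && (_dst->rows == 1 || _dst->cols == 1) && _src->cols + _src->rows - 1 == _dst->rows + _dst->cols - 1 && (CV_MAT_TYPE(_src->type) == CV_32FC2 || CV_MAT_TYPE(_src->type) == CV_64FC2) && (CV_MAT_TYPE(_dst->type) == CV_32FC2 || CV_MAT_TYPE(_dst->type) == CV_64FC2) in function 'cvUndistortPointsInternal'
```

Loosen the orange threshold and guard empty sets.

```bash
sed -i 's/(S>90)&(V>90); blue/(S>60)\&(V>80); blue/; s/return uv,at_z(cam,uv,z)/return (uv,at_z(cam,uv,z)) if len(uv) else (np.zeros((1,2)),np.zeros((1,3)))/' m.py; python3 m.py
```

```text
top mask 0.88 [350.8 200.3] 397
top mask 0.73 [343.2 256.4] 291
top mask 0.67 [371.  251.9] 148
top mask 0.48 [348.6 232.2] 163
top mask 0.32 [355.6 163.6] 19
top mask 0.18 [146.8 239.4] 624
top tick px 2 [ 0.4454 -0.307   0.034 ] [[352.0, 234.0], [352.0, 235.0]]
top collar fg 173 [349.20231214 230.1734104 ] [ 0.4589 -0.2981  0.034 ] [ 0.437 -0.323  0.034] [ 0.482 -0.275  0.034]
top arrow 85 [0.5628 0.0942 0.061 ]
top housing ((573.6649169921875, 93.45425415039062), (140.03616333007812, 112.03734588623047), 9.300012588500977)
top blue 9 [[226.0, 190.0], [227.0, 190.0], [228.0, 190.0], [226.0, 191.0], [227.0, 191.0], [228.0, 191.0], [229.0, 191.0], [227.0, 192.0], [229.0, 192.0]] [0.5654 0.0874 0.118 ]
scene mask 0.97 [141.9 209.6] 398
scene mask 0.84 [168.7 264.8] 597
scene mask 0.81 [151.4 235.9] 245
scene mask 0.73 [118.9 229.1] 257
scene tick px 4 [ 0.4288 -0.3006  0.034 ] [[143.0, 222.0], [144.0, 222.0], [144.0, 231.0], [145.0, 231.0]]
scene collar fg 293 [150.33788396 235.09897611] [ 0.4642 -0.2976  0.034 ] [ 0.409 -0.32   0.034] [ 0.5   -0.275  0.034]
scene arrow 90 [0.5578 0.0952 0.061 ]
scene housing ((572.5039672851562, 94.31356811523438), (131.95663452148438, 113.61539459228516), 9.171130180358887)
scene blue 1 [[288.0, 178.0]] [0.568 0.093 0.118]
top [205 170] origin, scale 9.090909090909092
top [334 216] origin, scale 13.333333333333334
scene [264 162] origin, scale 9.090909090909092
scene [134 221] origin, scale 13.333333333333334
```

View pics/crop1.png

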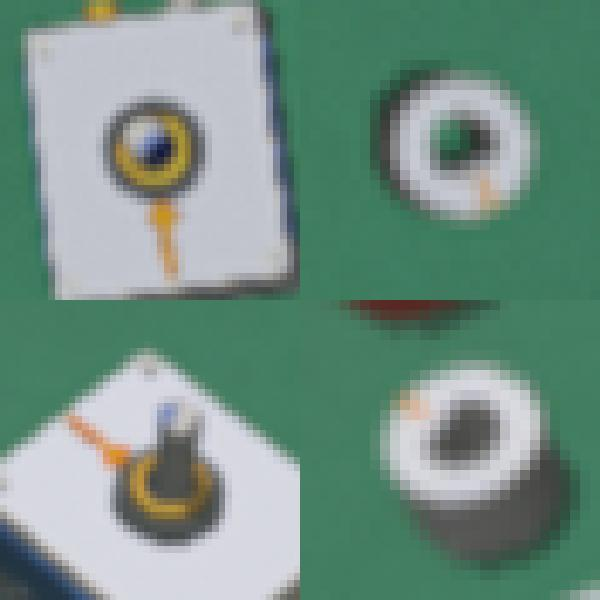

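The top crop shows the shaft's blue bar pointing down-right from the tip at about (226,191) px. In scene it points left, so the flat faces roughly 225–236° in world. The collar tick is down-right in top, at about (358,235) px, and I'll compute its angle next.

```bash
cat >> m.py <<'E'
print("-----")
def sub(cam,ox,oy,r,x,y): # crop px -> image px
    return [ox+x*2*r/300-.5, oy+y*2*r/300-.5]
tipT=sub("top",205,170,22,146,143);tipS=sub("scene",264,162,22,180,113)
bosT=sub("top",205,170,22,155,147);bosS=sub("scene",264,162,22,167,192)
def r1(cam,uv): o,d,_=ray(cam,[uv]);return o,d[0]
print("tip tri",tri([r1("top",tipT),r1("scene",tipS)]).round(4),at_z("top",[tipT],.118).round(4),at_z("scene",[tipS],.118).round(4))
print("boss",at_z("top",[bosT],.067).round(4),at_z("scene",[bosS],.067).round(4))
cT=sub("top",334,216,15,165,146);cS=sub("scene",134,221,15,168,132)
tT=sub("top",334,216,15,187,190);tS=sub("scene",134,221,15,112,103)
print("collar top tri",tri([r1("top",cT),r1("scene",cS)]).round(4),"tick tri",tri([r1("top",tT),r1("scene",tS)]).round(4))
for cam,c,t in(("top",cT,tT),("scene",cS,tS)):
    C=at_z(cam,[c],.034)[0];T=at_z(cam,[t],.034)[0];print(cam,C.round(4),T.round(4),np.degrees(np.arctan2(*(T-C)[1::-1]))%360)
for cam in fr:
    im,d=fr[cam];hsv=cv2.cvtColor(im,cv2.COLOR_BGR2HSV).astype(int);H,S,V=hsv[...,0],hsv[...,1],hsv[...,2]
    ora=(H>5)&(H<25)&(S>80)&(V>90);P=at_z(cam,np.c_[uu[ora],vv[ora]].astype(float),.061)
    k=np.hypot(*(P[:,:2]-[.523,.083]).T)<.027;P=P[k];w=P[:,:2]-P[:,:2].mean(0);v=np.linalg.svd(w)[2][0];print(cam,"arrow",k.sum(),P.mean(0).round(4),P.min(0).round(3),P.max(0).round(3),np.degrees(np.arctan2(v[1],v[0]))%180)
    g=cv2.GaussianBlur(S.astype(np.uint8),(3,3),0).astype(np.float32)
    # four edges of white top: sample S along lines through the estimated edges
    c=np.array([.573,.0938]);a=np.radians(9.2);ex=np.array([np.cos(a),np.sin(a)]);ey=np.array([-ex[1],ex[0]])
    for nrm,al,h,L in((ey,ex,.056,.04),(-ey,ex,.056,.04),(ex,ey,.067,.035),(-ex,ey,.067,.035)):
        out=[]
        for s in np.linspace(-L,L,25):
            r=np.linspace(-.018,.018,73);P3=np.c_[c+s*al+(h+r)[:,None]*nrm,np.full(73,.06)]
            q=proj(cam,P3).astype(np.float32);vS=cv2.remap(V.astype(np.float32),q[:,0].copy(),q[:,1].copy(),cv2.INTER_LINEAR).ravel()
            out.append((s,h+r[np.argmin(np.gradient(cv2.GaussianBlur(vS[None],(9,1),2)[0]))]))
        out=np.array(out);f=np.polyfit(*out.T,1);res=out[:,1]-np.polyval(f,out[:,0]);k=abs(res)<.003;f=np.polyfit(*out[k].T,1)
        print(cam,nrm.round(2),"n",k.sum(),"dist",f[1].round(4),"slope deg",np.degrees(np.arctan(f[0])).round(2)*np.sign(np.cross(nrm,al)))
print("start yaw")
from scipy.spatial.transform import Rotation as Ro
q=get_state()["eef_rot"];x=Ro.from_quat([q[1],q[2],q[3],q[0]]).as_matrix()[:,0];print(np.degrees(np.arctan2(x[1],x[0])))
for yaw in (-45,135,-85,95,9,189,27,207):
    j=ctrl.ik([.57,.093,.2],q_down(np.radians(yaw)));print(yaw,None if j is None else np.round(j,2), end=' ');j=ctrl.ik([.458,-.298,.2],q_down(np.radians(yaw)));print(None if j is None else np.round(j,2))
E
python3 m.py | sed -n '/-----/,$p'
```

```text
-----
tip tri [0.5686 0.0952 0.116 ] [[0.5665 0.0921 0.118 ]] [[0.5712 0.0972 0.118 ]]
boss [[0.5707 0.093  0.067 ]] [[0.5717 0.0943 0.067 ]]
collar top tri [ 0.4601 -0.298   0.0357] tick tri [ 0.4456 -0.3058  0.0385]
top [ 0.4592 -0.3006  0.034 ] [ 0.4454 -0.3076  0.034 ] 206.81055991013483
scene [ 0.4603 -0.2958  0.034 ] [ 0.4429 -0.305   0.034 ] 207.76741548886793
top arrow 23 [0.5331 0.0876 0.061 ] [0.515 0.083 0.061] [0.546 0.093 0.061] 10.193936701508136
top [-0.16  0.99] n 25 dist 0.0547 slope deg -0.22
top [ 0.16 -0.99] n 25 dist 0.0559 slope deg 0.07
top [0.99 0.16] n 21 dist 0.0596 slope deg 0.39
top [-0.99 -0.16] n 25 dist 0.069 slope deg -0.38
scene arrow 21 [0.5341 0.09   0.061 ] [0.514 0.086 0.061] [0.548 0.095 0.061] 7.600816085190066
scene [-0.16  0.99] n 25 dist 0.0557 slope deg -0.17
scene [ 0.16 -0.99] n 25 dist 0.0532 slope deg -0.22
scene [0.99 0.16] n 22 dist 0.0638 slope deg -0.21
scene [-0.99 -0.16] n 25 dist 0.065 slope deg -0.03
start yaw
157.78164295941306
-45 [-0.83  0.71  1.15  1.69 -0.69  1.21 -1.87] [-0.05  0.57  0.95  1.77 -0.52  1.08 -1.28]
135 [-0.23
[... 210 characters left out ...]
.01 -0.01] [-0.04  0.56  0.93  1.77 -0.51  1.07  1.15]
9 [-0.51  0.49  0.47  1.68 -0.25  1.03 -1.36] [-0.1   0.62  1.07  1.77 -0.6   1.12 -0.25]
189 [-0.07  0.46 -0.21  1.68  0.11  1.02  1.42] [ 0.17  0.46  0.54  1.76 -0.27  1.    2.55]
27 [-0.47  0.49  0.42  1.68 -0.23  1.02 -1.08] [-0.09  0.6   1.03  1.77 -0.57  1.11  0.03]
207 [-0.01  0.47 -0.3   1.68  0.16  1.02  1.68] [ 0.24  0.44  0.43  1.76 -0.21  0.99  2.8 ]m.py:58: DeprecationWarning: Arrays of 2-dimensional vectors are deprecated. Use arrays of 3-dimensional vectors instead. (deprecated in NumPy 2.0)
  print(cam,nrm.round(2),"n",k.sum(),"dist",f[1].round(4),"slope deg",np.degrees(np.arctan(f[0])).round(2)*np.sign(np.cross(nrm,al)))
```

```bash
cat >> h.py <<'E'
rad=np.radians
def rep(m=""):
    s=get_state();from scipy.spatial.transform import Rotation as Ro
    q=s["eef_rot"];x=Ro.from_quat([q[1],q[2],q[3],q[0]]).as_matrix()[:,0]
    print(m,"t",round(float(s["time"]),2),"tcp",np.round(s["tcp_pos"],4),"yaw",round(float(np.degrees(np.arctan2(x[1],x[0]))),2),"w",round(float(s["width"])*1000,2),"gf",round(float(s["gripper_force"]),1),"F",np.round(s["contact_force"],1),"T",np.round(s["wrist_torque"],2)); return s
E
python3 - <<'E'
from h import *
ctrl.movep([.5695,.0945,.17],q_down(rad(140)));rep("above")
ctrl.movel([.5695,.0945,.0775],max_speed=.12);rep("down")
ctrl.close_gripper(force=25);ctrl.pause(.3);rep("closed")
p,d=vision.grab_frame("scene");cv2.imwrite("pics/g1.png",cv2.resize(p[110:230,220:380],(800,600),interpolation=cv2.INTER_CUBIC))
E
```

```text
above t 4.77 tcp [0.5694 0.0962 0.1701] yaw 140.13 w 85.59 gf 0.0 F [-0.2  0.2  0.4] T [ 0.04 -0.01  0.02]
down t 5.69 tcp [0.57   0.0947 0.0781] yaw 140.01 w 85.42 gf 0.0 F [ 0.5  0.1 -0.8] T [ 0.02  0.   -0.03]
closed t 6.62 tcp [0.5706 0.0957 0.078 ] yaw 140.05 w 15.9 gf 30.2 F [2.9 3.8 0.3] T [ 0.67 -0.52  0.1 ]
```

View pics/g1.png

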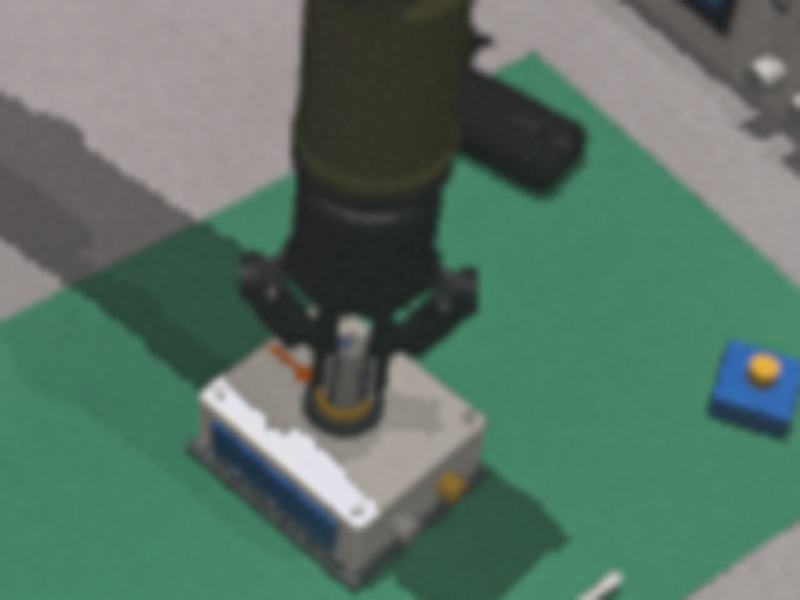

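The shaft is gripped squarely: the width reads about 16 mm and the blue bar is on the pad side. Now I'll turn it by −41° to face the arrow.

```bash
python3 - <<'E'
from h import *
A=np.array([.5695,.0945]);ctrl.close_gripper(force=40)
for f in (216,202,189.1):
    c=A-.00175*np.array([np.cos(rad(f)),np.sin(rad(f))])
    ctrl.movel([*c,.0775],q_down(rad(f-90)),max_speed=.01 if 0 else .15);rep(f)
ctrl.pause(.4);rep("settled")
ctrl.ungrasp();ctrl.pause(.2);rep("open")
ctrl.close_gripper(force=25);ctrl.pause(.4);rep("regrip")
ctrl.ungrasp();ctrl.movel([*A,.20],max_speed=.2);rep("up")
ctrl.movep([.40,.30,.25],q_down(rad(120)))
for cam in ("scene","top"):
    p,d=vision.grab_frame(cam);c=proj(cam,[.565,.09,.09])[0].astype(int)
    cv2.imwrite(f"pics/{cam}2.png",p[c[1]-22:c[1]+22,c[0]-22:c[0]+22])
cv2.imwrite("pics/t2.png",np.hstack([cv2.resize(cv2.imread(f"pics/{k}2.png"),(400,400),interpolation=cv2.INTER_NEAREST) for k in("top","scene")]))
rep()
E
```

```text
216 t 7.28 tcp [0.571  0.0955 0.0779] yaw 126.1 w 15.64 gf 40.1 F [-0.2  0.8  5.2] T [ 0.14  0.04 -0.08]
202 t 7.67 tcp [0.5713 0.0952 0.078 ] yaw 112.17 w 15.75 gf 40.1 F [0.1 0.4 4.4] T [ 0.18  0.01 -0.08]
189.1 t 8.05 tcp [0.5715 0.0949 0.078 ] yaw 99.28 w 16.19 gf 40.0 F [0.6 0.7 4.7] T [ 0.21  0.03 -0.09]
settled t 8.45 tcp [0.5715 0.0949 0.078 ] yaw 99.29 w 15.54 gf 40.0 F [-0.2  1.3  5.7] T [ 0.28  0.01 -0.06]
open t 9.32 tcp [0.5712 0.0948 0.0775] yaw 99.1 w 85.16 gf 0.0 F [-0.1  0.4  0.1] T [-0.04  0.02  0.04]
regrip t 10.36 tcp [0.5716 0.0948 0.0776] yaw 99.1 w 15.99 gf 28.3 F [ 2.1  0.4 -0.6] T [ 0.07 -0.49  0.03]
up t 11.8 tcp [0.5689 0.0946 0.1991] yaw 99.11 w 85.08 gf 0.0 F [-1.2  0.1 -0.5] T [ 0.03  0.02 -0.02]
 t 12.95 tcp [0.4013 0.2985 0.2495] yaw 119.8 w 85.42 gf 0.0 F [-0.2 -0.4  0. ] T [-0.02 -0.01  0.01]
```

View pics/t2.png

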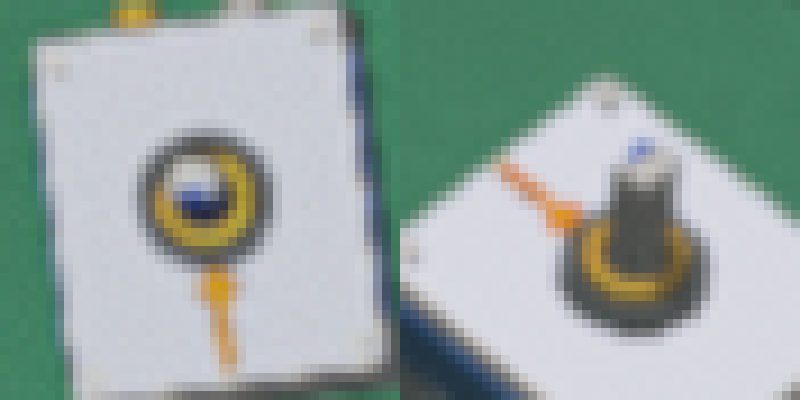

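The flat now faces the arrow in both views (blue bar towards the arrow). Next I'll pick up the collar and show its screw to the scene camera, to check its angle in the hand.

```bash
python3 - <<'E'
from h import *
C=[.4600,-.298]
ctrl.movep([*C,.15],q_down(rad(27)));rep("above")
ctrl.movel([*C,.004],max_speed=.1);rep("down")
ctrl.close_gripper(force=50);ctrl.pause(.3);s=rep("closed")
ctrl.movel([*s["tcp_pos"][:2],.16],max_speed=.15);rep("up")
for P in ([.62,-.2,.5],[.60,-.15,.42],[.55,-.15,.4]):
    try: ctrl.movep(P,q_down(rad(154)));break
    except ctrl.Unreachable: print("unr",P)
ctrl.pause(.3);s=rep("show")
p=np.mean([vision.grab_frame("scene")[0] for _ in range(3)],0).astype(np.uint8);np.save("show.npy",p)
c=proj("scene",s["tcp_pos"])[0].astype(int);print(c)
cv2.imwrite("pics/show.png",cv2.resize(p[c[1]-40:c[1]+40,c[0]-40:c[0]+40],(600,600),interpolation=cv2.INTER_NEAREST))
E
```

```text
above t 15.13 tcp [ 0.4608 -0.2967  0.1499] yaw 27.14 w 85.24 gf 0.0 F [ 0.  -0.5  0.4] T [-0.05 -0.03 -0.04]
down t 16.74 tcp [ 0.4603 -0.2982  0.0045] yaw 27.0 w 85.08 gf 0.0 F [-0.2  0.1 -0.3] T [-0.01  0.01  0.05]
closed t 17.52 tcp [ 0.4602 -0.2981  0.0045] yaw 27.0 w 42.71 gf 50.8 F [-0.3  0.3  4.7] T [0.24 0.1  0.  ]
up t 18.71 tcp [ 0.4598 -0.2976  0.1591] yaw 27.0 w 42.61 gf 50.8 F [ 0.2  1.  -1.1] T [-0.03 -0.    0.05]
show t 20.45 tcp [ 0.62   -0.2     0.4995] yaw 153.97 w 42.63 gf 50.8 F [-0.   0.1 -1.4] T [-0.03  0.01 -0.  ]
[181 133]
```

View pics/show.png

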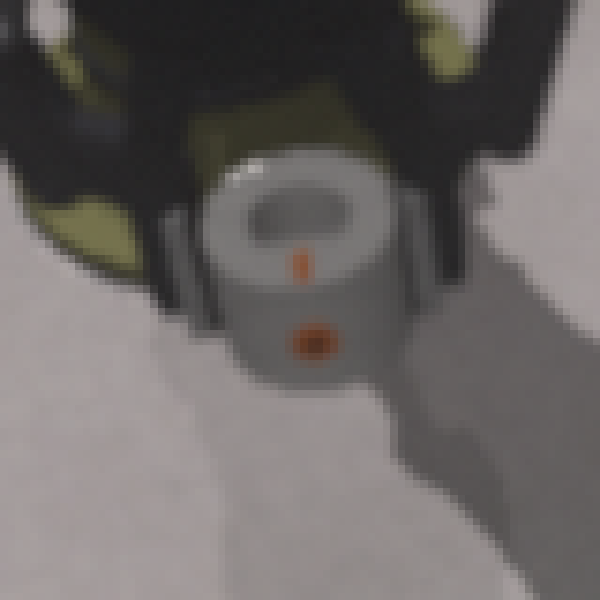

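The collar is well held, with the screw visible at about (182.6,138.2) px, slightly right of the collar's middle. I'll fit the screw angle relative to the tool.

```bash
python3 - <<'E'
from h import *
from scipy.optimize import least_squares
p=np.load("show.npy");O=np.array([141,93])
hsv=cv2.cvtColor(p,cv2.COLOR_BGR2HSV).astype(int);vv,uu=np.mgrid[:384,:512]
m=((hsv[...,0]<16)&(hsv[...,1]>90)&(uu>176)&(uu<190)&(vv>124)&(vv<143))
w=(hsv[...,1]*m).astype(float)
def cen(k): return np.array([(uu*w)[k].sum(),(vv*w)[k].sum()])/w[k].sum()
scr=cen(m&(vv>=133));tick=cen(m&(vv<133));print(scr,tick,m.sum())
px=lambda x,y:(np.array([x,y])/7.5+O-.5)
L,Rr,T,B=px(204,0)[0],px(394,0)[0],px(0,150)[1],px(0,290)[1]
tcp=np.array([.62,-.2,.4995]);th=np.linspace(0,2*np.pi,180)
def f(x):
    c=tcp+x[:3]/1000;top=c+[0,0,.0295]
    rim=proj("scene",top+.0218*np.c_[np.cos(th),np.sin(th),0*th])
    a=x[3];u=np.array([np.cos(a),np.sin(a),0])
    s=proj("scene",c+[0,0,.0125]+.0222*u)[0];t=proj("scene",top+.001*x[4]*u)[0]
    return np.r_[rim[:,0].min()-L,rim[:,0].max()-Rr,.5*(rim[:,1].min()-T),.5*(rim[:,1].max()-B),2*(s-scr)[0],(s-scr)[1],2*(t-tick)[0],(t-tick)[1],(x[:3])/5,(x[4]-17)/3]
r=least_squares(f,[0,0,0,rad(-26),17]);print(r.x.round(2),"screw dir deg",np.degrees(r.x[3]),"rel to tool -x:",np.degrees(r.x[3])-(153.97-180),r.fun.round(2))
E
```

```text
[182.43737236 138.07556161] [180.54816825 127.97150611] 29
[ 0.69  1.17 -1.51 -0.44 16.4 ] screw dir deg -25.10810431386219 rel to tool -x: 0.9218956861378125 [-0.85  0.63 -0.23 -0.29 -0.14  0.07  0.2   0.13  0.14  0.23 -0.3  -0.2 ]
```

```bash
python3 - <<'E'
from h import *
A=np.array([.5700,.0946]);Q=q_down(rad(8.7))
ctrl.close_gripper(force=80)
ctrl.movep([.56,-.02,.28],Q);ctrl.movep([*A,.17],Q);ctrl.movel([*A,.130],max_speed=.1);ctrl.pause(.2);s0=rep("pre");F0=s0["contact_force"][2]
z=.130
while z>.100:
    z-=.002;ctrl.movel([*A,z],max_speed=.03)
    s=rep(round(z,3))
    if abs(s["contact_force"][2]-F0)>8: print("contact");break
for cam in ("scene",):
    p,_=vision.grab_frame(cam);c=proj(cam,[*A,.11])[0].astype(int);cv2.imwrite("pics/ins.png",cv2.resize(p[c[1]-40:c[1]+40,c[0]-40:c[0]+40],(600,600),interpolation=cv2.INTER_CUBIC))
E
```

```text
pre t 24.34 tcp [0.5704 0.0944 0.1307] yaw 8.7 w 41.93 gf 81.1 F [-0.1  0.4 -0.2] T [-0.04 -0.02 -0.01]
0.128 t 24.59 tcp [0.57   0.0947 0.128 ] yaw 8.71 w 42.18 gf 81.1 F [-0.1  0.1 -1.3] T [ 0.03  0.05 -0.01]
0.126 t 24.84 tcp [0.5699 0.0946 0.1258] yaw 8.7 w 41.91 gf 81.1 F [ 0.6 -0.1 -0.8] T [ 0.01 -0.01  0.02]
0.124 t 25.09 tcp [0.5699 0.0946 0.1239] yaw 8.7 w 42.41 gf 81.1 F [ 0.4 -0.1 -0.7] T [ 0.03 -0.01 -0.  ]
0.122 t 25.34 tcp [0.5699 0.0946 0.1218] yaw 8.7 w 41.56 gf 81.1 F [ 0.2  0.2 -1.3] T [-0.   -0.   -0.01]
0.12 t 25.59 tcp [0.5702 0.0945 0.12  ] yaw 8.7 w 41.87 gf 81.2 F [ 0.7  0.3 -0.1] T [ 0.02 -0.17  0.03]
0.118 t 25.84 tcp [0.5706 0.0945 0.1181] yaw 8.7 w 42.01 gf 81.3 F [ 3.1 -0.3 -1.2] T [-0.12 -0.68 -0.06]
0.116 t 26.09 tcp [0.5706 0.0945 0.116 ] yaw 8.7 w 41.93 gf 81.3 F [ 5.  -0.2 -1.8] T [-0.12 -1.02 -0.05]
0.114 t 26.34 tcp [0.5706 0.0945 0.1141] yaw 8.7 w 42.05 gf 81.3 F [ 5.4 -0.6 -1.5] T [-0.14 -1.25  0.06]
0.112 t 26.59 tcp [0.5706 0.0945 0.1121] yaw 8.7 w 41.94 gf 81.3 F [ 5.3 -0.9 -0. ] T [-0.19 -1.31 -0.  ]
0.11 t 26.84 tcp [0.5706 0.0945 0.11  ] yaw 8.7 w 41.98 gf 81.3 F [ 5.8 -1.3  0.4] T [-0.15 -1.28  0.01]
0.108 t 27.09 tcp [0.5706 0.0945 0.1079] yaw 8.7 w 41.93 gf 81.4 F [ 6.5 -0.2 -0. ] T [-0.13 -1.41  0.  ]
0.106 t 27.34 tcp [0.5706 0.0945 0.1059] yaw 8.7 w 41.8 gf 81.4 F [ 6.8 -1.   0.2] T [-0.2  -1.37  0.01]
0.104 t 27.59 tcp [0.5707 0.0945 0.1039] yaw 8.7 w 41.69 gf 81.4 F [ 5.4 -0.8 -0.8] T [-0.14 -1.44  0.02]
0.102 t 27.84 tcp [0.5707 0.0945 0.1019] yaw 8.7 w 42.24 gf 81.4 F [ 6.4 -0.3 -0. ] T [-0.21 -1.46 -0.04]
0.1 t 28.09 tcp [0.5707 0.0945 0.0999] yaw 8.7 w 41.81 gf 81.4 F [ 6.3 -0.7  0.4] T [-0.11 -1.45 -0.03]
```

View pics/ins.png

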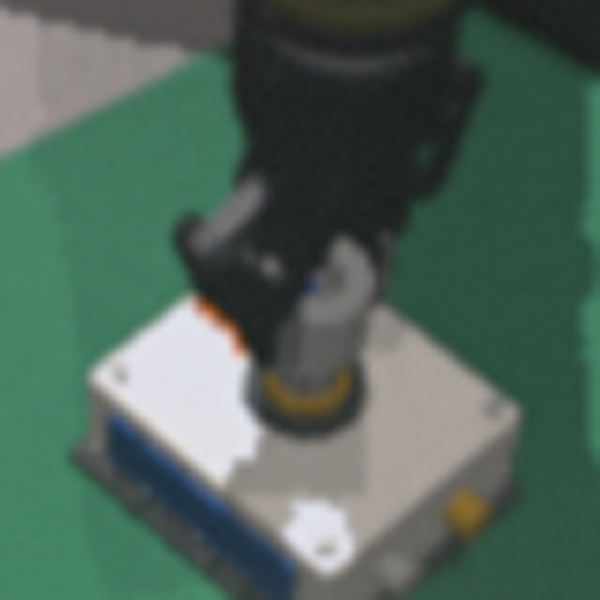

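The collar is on the shaft, with a small side load in +x. I'll move 1 mm to unload it, then press down.

```bash
python3 - <<'E'
from h import *
A=np.array([.5713,.0945])
ctrl.movel([*A,.096],max_speed=.03);ctrl.pause(.2);s=rep("shifted");F0=s["contact_force"][2]
z=.078;ctrl.movel([*A,z],max_speed=.04);rep(z)
while z>.058:
    z-=.001;ctrl.movel([*A,z],max_speed=.02);ctrl.pause(.15);s=rep(round(z,4))
    if s["contact_force"][2]-F0>19: break
ctrl.pause(.5);rep("hold")
E
```

```text
shifted t 28.63 tcp [0.5708 0.0946 0.0956] yaw 8.7 w 41.97 gf 81.3 F [ 4.3 -0.7 -3.3] T [-0.13 -0.67 -0.02]
0.078 t 29.23 tcp [0.5709 0.0946 0.0777] yaw 8.7 w 42.17 gf 81.4 F [ 0.5 -0.  -1.4] T [ 0.03 -0.02 -0.01]
0.077 t 29.63 tcp [0.5713 0.0946 0.0771] yaw 8.7 w 41.81 gf 81.4 F [ 0.2  0.2 -1.4] T [-0.   -0.01 -0.04]
0.076 t 30.03 tcp [0.5714 0.0945 0.0762] yaw 8.7 w 41.88 gf 81.5 F [0.4 1.4 1.5] T [ 0.07 -0.04  0.03]
0.075 t 30.43 tcp [0.5714 0.0945 0.0751] yaw 8.7 w 41.8 gf 81.6 F [-0.1  0.6  2.9] T [ 0.12  0.11 -0.03]
0.074 t 30.83 tcp [0.5714 0.0945 0.0741] yaw 8.7 w 42.09 gf 81.8 F [-0.6 -0.2  4.9] T [ 0.13  0.13 -0.02]
0.073 t 31.23 tcp [0.5714 0.0945 0.0732] yaw 8.7 w 42.08 gf 81.9 F [-1.5  1.3  5.4] T [0.15 0.17 0.  ]
0.072 t 31.63 tcp [0.5714 0.0945 0.0723] yaw 8.7 w 41.61 gf 82.1 F [-1.2  1.2  6.5] T [ 0.19  0.28 -0.04]
0.071 t 32.03 tcp [0.5714 0.0945 0.0716] yaw 8.7 w 41.59 gf 82.9 F [-2.   1.4  9.7] T [ 0.17  0.51 -0.02]
0.07 t 32.43 tcp [0.5715 0.0945 0.0715] yaw 8.69 w 41.73 gf 83.8 F [-4.1  0.7 16.9] T [ 0.37  1.03 -0.02]
hold t 32.93 tcp [0.5715 0.0945 0.0714] yaw 8.7 w 41.73 gf 83.8 F [-5.1  2.4 18.1] T [ 0.27  1.08 -0.01]
```

```bash
python3 -c "
from h import *
rep();print(ticket.close_job())"
```

```text
t 32.93 tcp [0.5715 0.0945 0.0714] yaw 8.7 w 41.73 gf 83.8 F [-5.1  2.4 18.1] T [ 0.27  1.08 -0.01]
the job is handed in; nothing more can be done
None
```

The job is handed in at 32.9 s: the shaft flat was turned to face the arrow, and the collar is on the shaft, screw on the flat, gripped and held with about 18 N against the washer's hard stop.

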